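# Set out the stacked porcelain canisters on their stands

## Robot

A 7-joint arm with a two-finger parallel gripper is mounted at the origin on the work surface. World frame = base frame: x ahead of the robot, y to its left, z up, the work surface at z = 0. Lengths are in m, angles in rad, forces in N, time in s.
With the tool pointing down it reaches from about 0.425 to 0.925 m from the base axis. Payload 6.8 kg.
Tool frame: the origin (TCP) lies on the centre line of the jaws, within the pads' length; the fingertips stand 8 mm ahead of it and the grasp point (between the pads) lies 11 mm behind it (arm.tip_extent is the distance from the TCP to the fingertips, in m); z points along the fingers, y is the line along which they close (so a half turn about z gives the same grasp; the last joint's range is limited). The gripper opens to 88 mm and grips with 3 to 60 N. Pads are 20 mm wide; open, the fingers measure 115 mm over their backs; the gripper's body (75 mm by 178 mm) begins 61 mm behind the grasp point.
Start: joints at [-1.404, 0.477, 0.022, 1.555, -0.011, 1.109, -0.083], TCP at [0.183, 0.65, 0.231] pointing down, gripper open.
Joint ranges: [-2.96, 2.96], [-0.34, 2.1], [-1.41, 1.46], [0.24, 2.44], [-1.37, 4.51], [0.17, 1.92], [-2.96, 2.96]. Speed limits (rad/s): [2.39, 2.39, 3.14, 3.14, 3.14, 3.14, 3.14].

## Interface

Orientations are given as a 3x3 rotation matrix whose columns are the frame's x, y, z axes.
In Python, from bench import status, vision, finish_job, arm gives the robot as it stands.
- The arm moves only by the tool send_rows, never from a script. Its argument "motion" is a list of rows, each a list of 3 entries, a list of its own where there are three numbers: the shift along the tool's x, y, z in m, then the turn, a rotation vector about the tool's x, y, z in rad, then the opening, from -1 (shut) to 1 (fully open). In form: [[[dx, dy, dz], [ax, ay, az], jaw], ...]. A call has 1 to 20 rows; each row shifts and turns the commanded pose from where the row before left it, along the tool's axes as they then stand; what a row does not reach is not made up. A row lasts 1/10 s, in which the tool goes at most 50 mm and 8.59 degrees, less where a joint would pass 70% of its speed; a pose out of reach is approached as far as the arm can. A call with a gripper value outside its range is refused whole. The fingers move at their own pace and stop on an object; the grip force is fixed at half the most. Time passes only in rows, so rows that do not move let the fingers close. It gives the time, the measured TCP pose, the force, the opening and the grip force at its end, in the units of the state.
- status.read_state(): the state, without advancing time (a new reading comes with each control period).
- vision.capture(name): name is "scene" or "top" or "wrist"; returns (picture, depth): 400x640x3 uint8, blue, green, red; 400x640 float32, m along the optical axis (not along the pixel's ray), 0 where there is no reading.
- vision.camera_model(name): a dict with "fx", "fy", "cx", "cy" (pixels), "extrinsics" (4x4, takes a point from camera to world coordinates); the wrist camera has in their place "tool_from_camera" (4x4, takes a point from camera to tool coordinates, whose origin is the TCP and whose axes are the flange's). Camera axes: x right, y up, looking along -z (the intrinsics and any distortion apply to the point x, -y, -z); pixel columns grow to the right and rows downward; lengths in m; the calibration is good to about 2 mm. The wrist camera is an equidistant fisheye: a pixel r from the principal point sees the ray r / f radians off the axis. A picture is of the moment at which its call begins: read the wrist's pose just before it. camera_model takes no time and is no camera call.
- finish_job(): hands the job in; it is judged then, once.
The state is a dict: "time": time; "joints": joint angles; "joint_vel": joint speeds; "tau": joint torques, N m; "ee_pos": TCP position; "orientation": TCP orientation; "force": force on the tool from outside, world axes, zero at the start; "ft_torque": the same for the moment, N m; "grip_width": finger opening in m; "gripper_force": force on a finger pad.
Only numpy, scipy, OpenCV 4.12 (cv2) and the standard library are available. Lean on these libraries where they do the work, as an engineer would, in place of code of your own. Each camera call takes 0.05 s, during which the arm holds its last target. There are 200 camera calls.

## Task

The four blue-and-white porcelain canisters have come up from the store in one pile: take the pile down one canister at a time from the top, and set each one gently on the round wooden stand made for its size, the largest canister on the largest stand and so on down to the smallest on the smallest. Each must end upright, fully down inside its stand's rim and let go; do not drop any or tip any over, and leave the gilt tea caddy and the coral-red cup where they are.

Things in the scene. Friction and masses are not known exactly. Their poses are not given: they have to be found in the camera images.
- canister_tiny_mid (a point): the smallest, on top of the pile at the start, of four blue-and-white porcelain canisters alike but for size: an upright cylinder 34 mm across and 48 mm high with a flat cover that stays on (one piece), narrowing below to a foot 29 mm across; the wall is straight from 9 mm above its underside to 2 mm below its top. Loose, about 80 g. The point is its centre, 24 mm above its underside on its axis; z is up.
- canister_small_mid (a point): the second smallest, second from the top of the pile, of four blue-and-white porcelain canisters alike but for size: an upright cylinder 44 mm across and 54 mm high with a flat cover that stays on (one piece), narrowing below to a foot 39 mm across; the wall is straight from 9 mm above its underside to 2 mm below its top. Loose, about 130 g. The point is its centre, 27 mm above its underside on its axis; z is up.
- canister_medium_mid (a point): the second largest, third from the top of the pile, of four blue-and-white porcelain canisters alike but for size: an upright cylinder 55 mm across and 60 mm high with a flat cover that stays on (one piece), narrowing below to a foot 50 mm across; the wall is straight from 9 mm above its underside to 2 mm below its top. Loose, about 200 g. The point is its centre, 30 mm above its underside on its axis; z is up.
- canister_large_mid (a point): the largest, at the bottom of the pile, standing on the steel top, of four blue-and-white porcelain canisters alike but for size: an upright cylinder 68 mm across and 66 mm high with a flat cover that stays on (one piece), narrowing below to a foot 63 mm across; the wall is straight from 9 mm above its underside to 2 mm below its top. Loose, about 300 g. The point is its centre, 33 mm above its underside on its axis; z is up.
- stand_tiny_seat (a point): the smallest of four round dark-wood display stands, the one for the smallest canister: 53 mm across outside and 19 mm high, fixed to the cart top with museum wax. Its top has a shallow flat felt-lined seat 45 mm across, 16 mm above the cart top, inside a rim that rises 3 mm above the seat. The point is the centre of the seat's surface; z is up. A seated canister's centre is 24 mm above this point.
- stand_small_seat (a point): the second smallest of four round dark-wood display stands, the one for the second smallest canister: 65 mm across outside and 19 mm high, fixed to the cart top with museum wax. Its top has a shallow flat felt-lined seat 55 mm across, 16 mm above the cart top, inside a rim that rises 3 mm above the seat. The point is the centre of the seat's surface; z is up. A seated canister's centre is 27 mm above this point.
- stand_medium_seat (a point): the second largest of four round dark-wood display stands, the one for the second largest canister: 77 mm across outside and 19 mm high, fixed to the cart top with museum wax. Its top has a shallow flat felt-lined seat 66 mm across, 16 mm above the cart top, inside a rim that rises 3 mm above the seat. The point is the centre of the seat's surface; z is up. A seated canister's centre is 30 mm above this point.
- stand_large_seat (a point): the largest of four round dark-wood display stands, the one for the largest canister: 92 mm across outside and 19 mm high, fixed to the cart top with museum wax. Its top has a shallow flat felt-lined seat 79 mm across, 16 mm above the cart top, inside a rim that rises 3 mm above the seat. The point is the centre of the seat's surface; z is up. A seated canister's centre is 33 mm above this point.
- caddy_mid (a point): ivory porcelain tea caddy with gilt bands and a gilt knobbed cover, 76 mm across and 121 mm high, loose, a bystander. The point is on its axis, 60 mm above its underside.
- cup_mid (a point): coral-red glazed cup without a handle, 78 mm across the rim and 58 mm high, loose, a bystander. The point is on its axis, 29 mm above its underside.
Mind the look-alikes: they are no part of the job. What is shaped like the part that bears stand_medium_seat but yellow is not meant.

How it is judged:
On the way, in this order (a step that is already met when the one before it is completed fails the run):
1. the smallest canister stands in its own stand, let go (horizontal distance between canister_tiny_mid and stand_tiny_seat below 0.01 m and z of canister_tiny_mid in the frame of stand_tiny_seat between 0.021 and 0.026 m and angle between canister_tiny_mid's own z axis and vertical below 0.04 rad and linear speed of canister_tiny below 0.02 m/s and contact force between the fingers and canister_tiny below 0.05 N), for 0.2 s.
2. the second smallest canister stands in its own stand, let go (horizontal distance between canister_small_mid and stand_small_seat below 0.01 m and z of canister_small_mid in the frame of stand_small_seat between 0.024 and 0.029 m and angle between canister_small_mid's own z axis and vertical below 0.04 rad and linear speed of canister_small below 0.02 m/s and contact force between the fingers and canister_small below 0.05 N), for 0.2 s.
3. the second largest canister stands in its own stand, let go (horizontal distance between canister_medium_mid and stand_medium_seat below 0.01 m and z of canister_medium_mid in the frame of stand_medium_seat between 0.027 and 0.032 m and angle between canister_medium_mid's own z axis and vertical below 0.04 rad and linear speed of canister_medium below 0.02 m/s and contact force between the fingers and canister_medium below 0.05 N), for 0.2 s.
4. the largest canister stands in its own stand, let go (horizontal distance between canister_large_mid and stand_large_seat below 0.01 m and z of canister_large_mid in the frame of stand_large_seat between 0.03 and 0.035 m and angle between canister_large_mid's own z axis and vertical below 0.04 rad and linear speed of canister_large below 0.02 m/s and contact force between the fingers and canister_large below 0.05 N), for 0.2 s.
At the end, for the whole second after the job is handed in: Each canister stands at rest and upright (within 0.04 rad), let go, in the seat of the stand of its own size rank: its axis within 10 mm of the seat's centre and its foot down on the seat (height within 3 mm below to 2 mm above); the caddy and the cup are within 20 mm of where they were (all of step 1 and all of step 2 and all of step 3 and all of step 4 and distance of each of caddy_mid, cup_mid from where it was at the start of the episode below 0.02 m); the robot touches nothing.
It fails at once if a canister is tipped over (leans more than 0.6 rad) (angle between any of canister_tiny_mid, canister_small_mid, canister_medium_mid, canister_large_mid's own z axis and vertical above 0.6 rad).
It fails at once if a canister is dropped (moves faster than 0.55 m/s with no finger on it, a fall of about 15 mm) ((linear speed of canister_tiny above 0.55 m/s and contact force between the fingers and canister_tiny below 0.05 N) or (linear speed of canister_small above 0.55 m/s and contact force between the fingers and canister_small below 0.05 N) or (linear speed of canister_medium above 0.55 m/s and contact force between the fingers and canister_medium below 0.05 N) or (linear speed of canister_large above 0.55 m/s and contact force between the fingers and canister_large below 0.05 N)).
It fails at once if a canister is slammed on its stand (contact force over 45 N) (contact force between canister_tiny and stand_tiny above 45 N or contact force between canister_small and stand_small above 45 N or contact force between canister_medium and stand_medium above 45 N or contact force between canister_large and stand_large above 45 N).
It fails at once if the caddy or the cup is pushed 20 mm or more, or knocked over (distance of any of caddy_mid, cup_mid from where it was at the start of the episode above 0.02 m).
It also fails if it takes over 109 s, if anything falls off the work surface, if the arm or the gripper's body presses on something with over 40 N, if the wrist force passes 120 N, or if a joint passes its speed limit or range.

## Working session

There is one attempt and no reset: what is moved stays moved. The work goes in short steps, Python scripts to look and compute and a tool call to move; the robot and the scene stay as the last step left them, time stands still between calls to the robot, and variables do not carry over. Pictures are saved under pics/ and viewed, at most 14 in all, crops included, and the job is handed in when it is done.

Besides the shell and the picture viewer there is one more tool, called after ">>>" as name(argument=value, ...), one argument or row to a line, values as JSON. send_rows: Moves the arm, as the interface text tells. Its arguments: {"type":"object","properties":{"motion":{"type":"array","items":{"type":"array"}}},"required":["motion"]}

```bash
ls; mkdir -p pics
python3 - <<'E'
from bench import status, vision, arm
import cv2, numpy as np
s=status.read_state(); print({k:np.round(v,3).tolist() for k,v in s.items()})
for n in ("scene","top"):
    im,d=vision.capture(n); cv2.imwrite(f"pics/{n}0.png",im); np.save(f"{n}0.npy",d)
    m=vision.camera_model(n); print(n,{k:np.round(v,4).tolist() if not isinstance(v,str) else v for k,v in m.items()})
print(vision.camera_model("wrist"))
E
```

```text
pics
{'time': 0.0, 'joints': [-1.404, 0.478, 0.022, 1.556, -0.012, 1.109, -0.083], 'joint_vel': [0.0, 0.0, 0.001, 0.001, -0.0, 0.001, 0.0], 'tau': [-0.0, -58.286, 1.534, -27.261, -0.054, 0.017, 0.0], 'ee_pos': [0.183, 0.649, 0.23], 'orientation': [[-0.962, 0.271, -0.0], [0.271, 0.962, -0.002], [-0.0, -0.002, -1.0]], 'force': [0.657, 0.117, 0.365], 'ft_torque': [-0.005, 0.003, 0.007], 'gripper_force': 0.0, 'grip_width': 0.088}
scene {'fx': 468.7753, 'fy': 468.7753, 'cx': 323.453, 'cy': 197.4672, 'extrinsics': [[0.3914, -0.5513, 0.7368, 1.4873], [0.9201, 0.244, -0.3063, -0.343], [-0.0109, 0.7978, 0.6028, 0.8889], [0.0, 0.0, 0.0, 1.0]]}
top {'fx': 507.9133, 'fy': 507.9133, 'cx': 322.0792, 'cy': 199.4997, 'extrinsics': [[-0.0849, 0.9756, -0.2025, 0.2702], [-0.9964, -0.0823, 0.0213, 0.0375], [0.0041, 0.2036, 0.979, 1.6002], [0.0, 0.0, 0.0, 1.0]]}
{'fx': 309.70691628693146, 'fy': 309.70691628693146, 'cx': 321.6896019070591, 'cy': 200.10900034906211, 'tool_from_camera': array([[-1.94438762e-04,  9.64573921e-01,  2.63812649e-01,
         7.30081551e-02],
       [ 9.99999969e-01,  2.29085208e-04, -1.00567055e-04,
        -3.93833944e-04],
       [-1.57439934e-04,  2.63812621e-01, -9.64573935e-01,
        -1.54238719e-01],
       [ 0.00000000e+00,  0.00000000e+00,  0.00000000e+00,
         1.00000000e+00]])}
```

View pics/scene0.png

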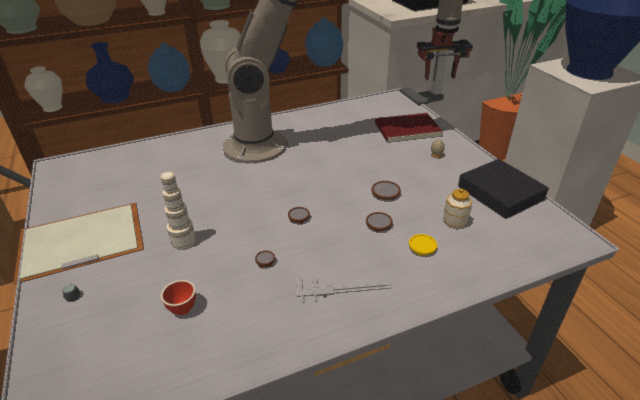

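View pics/top0.png

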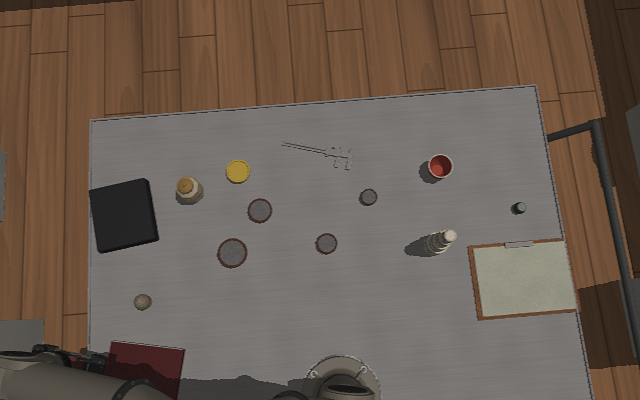

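The scene picture shows the pile at (175,210) and stand-like rounds at (385,190), (379,222), (299,215) and (264,258). The yellow dish at (423,245) is the look-alike, with the caddy at (458,208) and the cup at (179,298).

In the top picture, the pile's top is at (450,236). The stands are at (232,253) large, (260,210) medium, (327,243) small and (368,197) tiny. The yellow decoy is at (238,171), the caddy at (188,188) and the cup at (440,167).

What could be confused: the yellow dish with the medium stand, and neighbouring stand sizes with each other. I'll choose by measured diameter and brown colour.

```bash
cat > h.py <<'E'
import numpy as np, cv2
from bench import status, vision
def ray(name,px):
    m=vision.camera_model(name); px=np.atleast_2d(px).astype(float)
    E=np.array(m["extrinsics"])
    d=np.c_[(px[:,0]-m["cx"])/m["fx"],-(px[:,1]-m["cy"])/m["fy"],-np.ones(len(px))]
    return E[:3,3], d@E[:3,:3].T
def onplane(name,px,z):
    o,d=ray(name,px); return o+d*((z-o[2])/d[:,2])[:,None]
def tri(n1,p1,n2,p2):
    o1,d1=ray(n1,p1);o2,d2=ray(n2,p2);d1=d1[0];d2=d2[0]
    t=np.linalg.lstsq(np.c_[d1,-d2],o2-o1,rcond=None)[0]
    a=o1+t[0]*d1;b=o2+t[1]*d2; return (a+b)/2,np.linalg.norm(a-b)
def cloud(name,d,win):
    x0,x1,y0,y1=win; v,u=np.mgrid[y0:y1,x0:x1]; z=d[y0:y1,x0:x1]
    o,r=ray(name,np.c_[u.ravel(),v.ravel()]); return (o+r*z.ravel()[:,None])[z.ravel()>0]
def circ(P):
    A=np.c_[2*P,np.ones(len(P))]; s=np.linalg.lstsq(A,(P**2).sum(1),rcond=None)[0]
    return s[:2],np.sqrt(s[2]+s[:2]@s[:2])
E
python3 - <<'E'
from h import *
C={"large":((232,253),(385,190)),"medium":((260,210),(379,222)),"small":((327,243),(299,215)),"tiny":((368,197),(264,258))}
ims={n:cv2.imread(f"pics/{n}0.png").astype(int) for n in("top","scene")}
vis={n:ims[n].astype(np.uint8).copy() for n in ims}
for k,(a,b) in C.items():
    cs=[]
    for n,c in(("top",a),("scene",b)):
        im=ims[n]; brown=((im[...,2]-im[...,0]>8)&(im.sum(2)<330)).astype(np.uint8)
        w=np.zeros_like(brown); cv2.circle(w,c,22,1,-1); brown&=w
        q=cv2.findNonZero(brown); h=cv2.convexHull(q)[:,0]
        vis[n][brown>0]=(0,255,0)
        e=cv2.fitEllipse(h); cs.append(e[0])
        P=onplane(n,h,0.017)[:,:2]; ce,r=circ(P)
        print(k,n,"ell",np.round(e[0],1),"circle",ce.round(4),"diam",round(2*r*1000,1))
    print("   tri",*[np.round(x,4) for x in tri("top",cs[0],"scene",cs[1])])
o=np.vstack([cv2.resize(vis["top"][160:280,200:500],None,fx=2.6,fy=2.6,interpolation=0)[:,:780],cv2.resize(vis["scene"][165:275,140:440],None,fx=2.6,fy=2.6,interpolation=0)])
cv2.imwrite("pics/chk.png",o); print(o.shape)
# pile from depth
for n,w in(("top",(400,470,215,265)),("scene",(150,205,160,260))):
    P=cloud(n,np.load(f"{n}0.npy"),w); 
    for z0,z1 in((.222,.24),(.19,.218),(.175,.184),(.135,.17),(.121,.129),(.075,.11),(.061,.069),(.015,.05)):
        Q=P[(P[:,2]>z0)&(P[:,2]<z1)]
        if len(Q)>5: print(n,z0,len(Q),"med",np.median(Q,0).round(4),"ext",np.ptp(Q,axis=0).round(3))
E
```

```text
large top ell [232.  252.4] circle [0.4541 0.2967] diam 92.6
large scene ell [386. 191.] circle [0.4684 0.2933] diam 102.9
   tri [0.4556 0.2999 0.005 ] 0.0026
medium top ell [259.6 209.8] circle [0.5814 0.2031] diam 77.6
medium scene ell [380.4 217.5] circle [0.5803 0.22  ] diam 118.2
   tri [0.5821 0.2065 0.0218] 0.0083
small top ell [326.7 243. ] circle [0.4582 0.0005] diam 65.8
small scene ell [299.2 215.4] circle [0.4725 0.0013] diam 76.9
   tri [0.4601 0.0025 0.0064] 0.0046
tiny top ell [368.8 196.4] circle [ 0.5955 -0.1462] diam 54.3
tiny scene ell [265.6 259.3] circle [ 0.6073 -0.1444] diam 63.2
   tri [ 0.598  -0.145   0.0074] 0.005
(598, 780, 3)
top 0.222 123 med [ 0.4265 -0.3312  0.2279] ext [0.033 0.035 0.012]
top 0.19 32 med [ 0.4195 -0.3189  0.206 ] ext [0.031 0.019 0.027]
top 0.175 52 med [ 0.4255 -0.3214  0.1799] ext [0.04  0.04  0.009]
top 0.135 43 med [ 0.4168 -0.3154  0.1525] ext [0.038 0.027 0.033]
top 0.121 71 med [ 0.4154 -0.3157  0.1253] ext [0.054 0.049 0.007]
top 0.075 49 med [ 0.4161 -0.3101  0.0953] ext [0.049 0.033 0.032]
top 0.061 73 med [ 0.4174 -0.3145  0.0657] ext [0.065 0.06  0.008]
top 0.015 55 med [ 0.4112 -0.307   0.0333] ext [0.063 0.045 0.031]
scene 0.222 92 med [ 0.434  -0.3299  0.2259] ext [0.034 0.033 0.008]
scene 0.19 127 med [ 0.4429 -0.3304  0.2045] ext [0.021 0.034 0.028]
scene 0.175 87 med [ 0.4425 -0.3307  0.1784] ext [0.037 0.041 0.009]
scene 0.135 193 med [ 0.4492 -0.3303  0.1525] ext [0.026 0.044 0.034]
scene 0.121 94 med [ 0.4452 -0.3337  0.124 ] ext [0.041 0.054 0.007]
scene 0.075 225 med [ 0.4532 -0.3312  0.0927] ext [0.036 0.055 0.035]
scene 0.061 132 med [ 0.4501 -0.3344  0.0642] ext [0.046 0.067 0.008]
scene 0.015 247 med [ 0.4582 -0.3329  0.0332] ext [0.036 0.067 0.035]
```

View pics/chk.png

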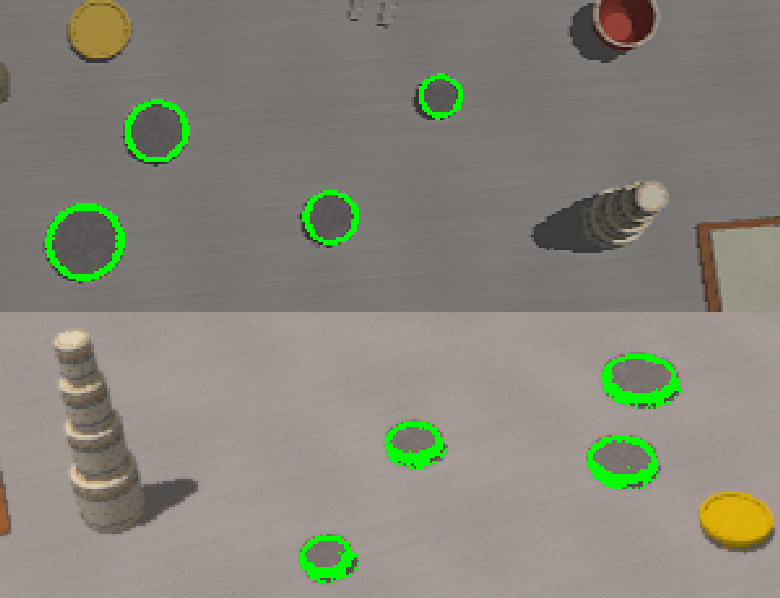

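All four ring marks sit cleanly on brown stands, with top-view diameters of 92.6, 77.6, 65.8 and 54.3 mm as given. The yellow dish is excluded. The pile's top is near (0.429, -0.331, 0.228). I'll move there along an arc and use the wrist camera on the way.

>>> send_rows(
  motion=[
    [[0, 0, -0.011], [0, 0, 0.144], 1],
    [[0, 0, -0.011], [0, 0, 0.144], 1],
    [[0, 0, -0.011], [0, 0, 0.144], 1],
    [[0, 0, -0.011], [0, 0, 0.144], 1],
    [[0, 0, -0.011], [0, 0, 0.144], 1],
    [[0, 0, -0.011], [0, 0, 0.144], 1],
    [[0, 0, -0.011], [0, 0, 0.144], 1],
    [[0, 0, -0.011], [0, 0, 0.144], 1],
    [[0, 0, -0.011], [0, 0, 0.144], 1],
    [[-0.03, 0.03, 0], [0, 0, 0], 1],
    [[-0.03, 0.03, 0], [0, 0, 0], 1],
    [[-0.03, 0.03, 0], [0, 0, 0], 1],
    [[-0.03, 0.03, 0], [0, 0, 0], 1],
    [[-0.03, 0.03, 0], [0, 0, 0], 1],
    [[-0.03, 0.03, 0], [0, 0, 0], 1],
    [[-0.03, 0.03, 0], [0, 0, 0], 1],
    [[-0.03, 0.03, 0], [0, 0, 0], 1],
    [[-0.03, 0.03, 0], [0, 0, 0], 1],
    [[-0.03, 0.03, 0], [0, 0, 0], 1],
    [[-0.03, 0.03, 0], [0, 0, 0], 1],
  ],
)

```text
time: 2.1
ee_pos: [0.5139, 0.3183, 0.3294]
orientation: [[-0.0, 1.0, -0.001], [1.0, 0.0, -0.0], [-0.0, -0.001, -1.0]]
force: [1.0, 0.6, 0.3]
grip_width: 0.0877
gripper_force: 0.0
```

```bash
cat >> h.py <<'E'
def wshot(tag):
    s=status.read_state(); im,d=vision.capture("wrist")
    cv2.imwrite(f"pics/{tag}.png",im); np.savez(f"{tag}.npz",R=s["orientation"],p=s["ee_pos"],d=d); return im
def wray(tag,px):
    z=np.load(f"{tag}.npz"); m=vision.camera_model("wrist"); T=np.array(m["tool_from_camera"])
    px=np.atleast_2d(px).astype(float); u=(px[:,0]-m["cx"]);v=(px[:,1]-m["cy"]); r=np.hypot(u,v)+1e-9; th=r/m["fx"]
    d=np.c_[np.sin(th)*u/r,-np.sin(th)*v/r,-np.cos(th)]
    R=z["R"]; return z["p"]+R@T[:3,3], d@(R@T[:3,:3]).T
def wplane(tag,px,z):
    o,d=wray(tag,px); return o+d*((z-o[2])/d[:,2])[:,None]
def wproj(tag,P):
    z=np.load(f"{tag}.npz"); m=vision.camera_model("wrist"); T=np.array(m["tool_from_camera"])
    P=np.atleast_2d(P); c=(((P-z["p"])@z["R"])-T[:3,3])@T[:3,:3]
    x,y,w=c[:,0],-c[:,1],-c[:,2]; r=np.hypot(x,y)+1e-12; th=np.arctan2(r,w)
    return np.c_[m["cx"]+m["fx"]*th*x/r, m["cy"]+m["fx"]*th*y/r]
E
python3 -c "
from h import *
wshot('w1')
print(wproj('w1',[[.454,.297,.016],[.581,.203,.016]]))"
```

```text
[[283.77686551 178.42092551]
 [363.56598066 235.11740287]]
```

>>> send_rows(
  motion=[
    [[-0.02, 0, 0], [0, 0, 0], 1],
    [[-0.02, 0, 0], [0, 0, 0], 1],
    [[-0.02, 0, 0], [0, 0, 0], 1],
    [[-0.02, 0, 0], [0, 0, 0], 1],
    [[0, 0, 0], [0, 0, 0], 1],
    [[0, 0, 0], [0, 0, 0], 1],
  ],
)

```text
time: 2.75
ee_pos: [0.5129, 0.2399, 0.33]
orientation: [[0.0, 1.0, 0.0], [1.0, -0.0, 0.001], [0.001, 0.0, -1.0]]
force: [-0.0, 1.3, 0.7]
grip_width: 0.0879
gripper_force: 0.0
```

```bash
python3 -c "
from h import *
wshot('w2')
print(wproj('w2',[[.454,.297,.016],[.581,.203,.016]]))"
```

```text
[[283.25717462 127.85500669]
 [365.92078053 188.46006678]]
```

View pics/w1.png

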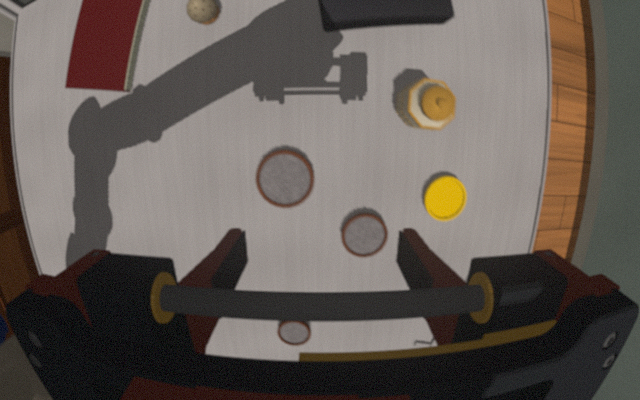

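The wrist view shows the large stand at (285,178), the medium at (364,234) and the small at (294,331). The yellow dish is at (445,198) and the caddy at (431,104). Predicted and seen pixels agree. Next I move on to the small and tiny stands.

>>> send_rows(
  motion=[
    [[-0.03, 0, 0], [0, 0, 0], 1],
    [[-0.03, 0, 0], [0, 0, 0], 1],
    [[-0.03, 0, 0], [0, 0, 0], 1],
    [[-0.03, 0, 0], [0, 0, 0], 1],
    [[-0.03, 0, 0], [0, 0, 0], 1],
    [[-0.03, 0, 0], [0, 0, 0], 1],
    [[-0.03, 0, 0], [0, 0, 0], 1],
    [[-0.03, 0, 0], [0, 0, 0], 1],
    [[-0.02, 0, 0], [0, 0, 0], 1],
    [[0, 0, 0], [0, 0, 0], 1],
    [[0, 0, 0], [0, 0, 0], 1],
  ],
)

```text
time: 3.9
ee_pos: [0.5135, -0.0188, 0.3296]
orientation: [[-0.001, 1.0, -0.0], [1.0, 0.001, 0.0], [0.0, -0.0, -1.0]]
force: [0.3, -0.2, 0.8]
grip_width: 0.088
gripper_force: 0.0
```

```bash
python3 -c "
from h import *
wshot('w3')"
```

>>> send_rows(
  motion=[
    [[-0.02, 0, 0], [0, 0, 0], 1],
    [[-0.03, 0, 0], [0, 0, 0], 1],
    [[-0.03, 0, 0], [0, 0, 0], 1],
    [[0, 0, 0], [0, 0, 0], 1],
    [[0, 0, 0], [0, 0, 0], 1],
  ],
)

```text
time: 4.45
ee_pos: [0.5135, -0.0989, 0.3295]
orientation: [[-0.001, 1.0, -0.0], [1.0, 0.001, 0.0], [0.0, -0.0, -1.0]]
force: [-0.0, 0.5, -0.3]
grip_width: 0.0877
gripper_force: 0.0
```

```bash
python3 -c "
from h import *
wshot('w4')"
```

>>> send_rows(
  motion=[
    [[-0.03, -0.015, 0], [0, 0, 0], 1],
    [[-0.03, -0.015, 0], [0, 0, 0], 1],
    [[-0.03, -0.015, 0], [0, 0, 0], 1],
    [[-0.03, -0.015, 0], [0, 0, 0], 1],
    [[-0.03, -0.015, 0], [0, 0, 0], 1],
    [[-0.01, -0.01, 0], [0, 0, 0], 1],
    [[0, 0, 0], [0, 0, 0], 1],
    [[0, 0, 0], [0, 0, 0], 1],
  ],
)

```text
time: 5.3
ee_pos: [0.4293, -0.2582, 0.3295]
orientation: [[-0.003, 1.0, 0.0], [1.0, 0.003, 0.001], [0.001, 0.0, -1.0]]
force: [0.7, 0.8, 0.1]
grip_width: 0.0878
gripper_force: 0.0
```

Run:
```python
from h import *
wshot('w5')
S={"large":(.454,.297,92,("w1","w2")),"medium":(.581,.203,77,("w1","w2")),"small":(.458,0,65,("w3","w4")),"tiny":(.5955,-.146,53,("w3","w4"))}
for k,(x,y,D,tags) in S.items():
    cs=[]
    for t in tags:
        im=cv2.imread(f"pics/{t}.png").astype(int); c=wproj(t,[x,y,.017])[0]
        brown=((im[...,2]-im[...,0]>8)&(im.sum(2)<400)).astype(np.uint8)
        w=np.zeros_like(brown); cv2.circle(w,tuple(int(v) for v in c),int(D*.42),1,-1); brown&=w
        q=cv2.findNonZero(brown)
        if q is None or len(q)<30: print(k,t,"none",c);continue
        h=cv2.convexHull(q)[:,0]; P=wplane(t,h,.018)[:,:2]; ce,r=circ(P); res=np.abs(np.hypot(*(P-ce).T)-r).max()
        e=cv2.fitEllipse(h); cs.append(wray(t,e[0]))
        print(k,t,"pred",c.round(),"ell",np.round(e[0],1),"xy",ce.round(4),"diam",(2e3*r).round(1),"res",(1e3*res).round(1))
    if len(cs)==2:
        (o1,d1),(o2,d2)=cs; s=np.linalg.lstsq(np.c_[d1[0],-d2[0]],o2-o1,rcond=None)[0]; print("  tri",((o1+s[0]*d1[0]+o2+s[1]*d2[0])/2).round(4))
```

```text
large w1 pred [284. 179.] ell [284.7 176.4] xy [0.4553 0.2995] diam 96.9 res 2.6
large w2 pred [283. 128.] ell [282.6 123.6] xy [0.4531 0.303 ] diam 100.1 res 5.3
  tri [0.4568 0.3039 0.0358]
medium w1 pred [364. 235.] ell [363.4 232. ] xy [0.581  0.2081] diam 85.2 res 4.9
medium w2 pred [366. 189.] ell [364.9 185.1] xy [0.5797 0.2081] diam 83.5 res 3.1
  tri [0.5801 0.208  0.0145]
small w3 pred [286. 153.] ell [286.2 149.7] xy [0.4584 0.0044] diam 70.5 res 1.7
small w4 pred [285. 100.] ell [284.8  97.7] xy [0.4572 0.0039] diam 71.6 res 3.3
  tri [0.4572 0.004  0.0107]
tiny w3 pred [372. 242.] ell [373. 239.] xy [ 0.5968 -0.1407] diam 65.2 res 4.5
tiny w4 pred [375. 195.] ell [373.5 191.9] xy [ 0.5938 -0.1415] diam 60.7 res 2.8
  tri [ 0.5956 -0.1418  0.0139]
```

View pics/w5.png

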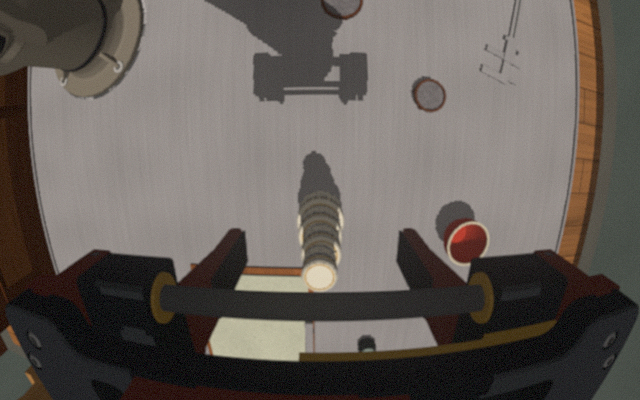

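The wrist view shows the pile's top at (320,276), with the lower canisters up to (320,210). The cup is at (467,242), the tiny stand at (429,95) and the small stand at (342,3). The ring hulls caught some shadow, so I'll redo the stands from the felt seat's inner edge, and locate the pile's top by its bright cover.

```bash
cat > stands.py <<'E'
from h import *
S={"large":(.454,.299,79,("w1","w2")),"medium":(.581,.205,66,("w1","w2")),"small":(.458,0.002,55,("w3","w4")),"tiny":(.5955,-.144,45,("w3","w4"))}
def felt(im,c,rad):
    f=4; x,y=int(c[0]),int(c[1]); h=int(rad*1.8); x0,y0=max(x-h,0),max(y-h,0)
    p=cv2.resize(im[y0:y+h,x0:x+h],None,fx=f,fy=f,interpolation=cv2.INTER_CUBIC).astype(int)
    b=((p[...,2]-p[...,0])*1.0); b=cv2.GaussianBlur(b,(0,0),2); 
    m=(b<b.max()*.5).astype(np.uint8)
    n,l=cv2.connectedComponents(m,connectivity=4); k=l[int((c[1]-y0)*f),int((c[0]-x0)*f)]
    cn=max(cv2.findContours((l==k).astype(np.uint8),0,1)[0],key=cv2.contourArea)[:,0]
    return (cn+.5)/f-.5+[x0,y0]
if __name__=="__main__":
  for k,(x,y,D,tags) in S.items():
    cs=[]
    for t in tags+("top",):
        im=cv2.imread(f"pics/{t}{'0' if t=='top' else ''}.png")
        if t=="top":
            m=vision.camera_model("top");E=np.linalg.inv(m["extrinsics"]);q=E[:3,:3]@[x,y,.017]+E[:3,3]
            c=(m["cx"]-m["fx"]*q[0]/q[2],m["cy"]+m["fy"]*q[1]/q[2])
            hp=felt(im,c,D/2*.32); P=onplane(t,hp,.0175)
        else:
            c=wproj(t,[x,y,.017])[0]; hp=felt(im,c,D/2*.66); P=wplane(t,hp,.0175)
        ce,r=circ(P[:,:2]); e=cv2.fitEllipse(hp.astype(np.float32))
        if t!="top": cs.append(wray(t,e[0]))
        print(k,t,"xy",ce.round(4),"diam",(2e3*r).round(1),"res",(1e3*np.abs(np.hypot(*(P[:,:2]-ce).T)-r).max()).round(1))
    (o1,d1),(o2,d2)=cs; s=np.linalg.lstsq(np.c_[d1[0],-d2[0]],o2-o1,rcond=None)[0]; print("  tri",((o1+s[0]*d1[0]+o2+s[1]*d2[0])/2).round(4))
E
python3 stands.py
python3 - <<'E'
from h import *
im=cv2.imread("pics/w5.png"); g=im.min(2); 
m=(g[255:300,290:350]>0).astype(np.uint8); sub=im[255:300,290:350]
print(sub[21,5:55:3].tolist())
d=np.load("w5.npz")["d"]; print("depth at top",d[270:282:3,312:330:4].round(4).tolist())
E
```

```text
large w1 xy [0.4547 0.2961] diam 79.3 res 0.7
large w2 xy [0.4512 0.3003] diam 162.4 res 19.4
large top xy [0.4538 0.2969] diam 78.6 res 1.2
  tri [0.4569 0.3012 0.04  ]
medium w1 xy [0.5823 0.2023] diam 65.4 res 0.9
medium w2 xy [0.5809 0.2038] diam 65.6 res 0.6
medium top xy [0.5814 0.2032] diam 64.4 res 0.8
  tri [0.5803 0.2059 0.0244]
small w3 xy [0.4577 0.0015] diam 54.5 res 0.5
small w4 xy [0.4561 0.0044] diam 111.8 res 13.8
small top xy [0.4583 0.0008] diam 53.1 res 1.0
  tri [0.4589 0.003  0.0303]
tiny w3 xy [ 0.5953 -0.1454] diam 43.5 res 0.8
tiny w4 xy [ 0.5953 -0.1454] diam 44.0 res 0.7
tiny top xy [ 0.5958 -0.1462] diam 42.4 res 1.0
  tri [ 0.5952 -0.1452  0.0171]
[[106, 121, 123], [101, 117, 124], [128, 149, 160], [137, 177, 199], [181, 209, 221], [190, 211, 223], [182, 208, 219], [187, 211, 223], [187, 208, 221], [187, 210, 222], [188, 210, 220], [186, 209, 220], [183, 207, 221], [146, 183, 202], [141, 154, 163], [139, 146, 151], [137, 140, 148]]
depth at top [[0.2809000015258789, 0.28279998898506165, 0.28220000863075256, 0.28380000591278076, 0.28360000252723694], [0.28380000591278076, 0.28299999237060547, 0.2833000123500824, 0.2825999855995178, 0.28369998931884766], [0.2854999899864197, 0.2842000126838684, 0.2856999933719635, 0.28459998965263367, 0.28459998965263367], [0.28529998660087585, 0.28700000047683716, 0.28380000591278076, 0.28600001335144043, 0.2849999964237213]]
```

>>> send_rows(
  motion=[
    [[0.02, 0, 0], [0, 0, 0], 1],
    [[0.02, 0, 0], [0, 0, 0], 1],
    [[0.02, 0, 0], [0, 0, 0], 1],
    [[0, 0, 0], [0, 0, 0], 1],
    [[0, 0, 0], [0, 0, 0], 1],
  ],
)

```text
time: 5.85
ee_pos: [0.4289, -0.1992, 0.3297]
orientation: [[-0.003, 1.0, 0.0], [1.0, 0.003, -0.0], [-0.0, 0.0, -1.0]]
force: [0.6, 0.7, -0.1]
grip_width: 0.0878
gripper_force: 0.0
```

```bash
cat > lid.py <<'E'
from h import *
def lid(t,guess,ztop,D):
    im=cv2.imread(f"pics/{t}.png"); c=wproj(t,[*guess,ztop])[0]
    g=im[...,2]; w=np.zeros(g.shape,np.uint8); 
    o,_=wray(t,c[None]); pr=int(1.35*D/2/np.linalg.norm(o-[*guess,ztop])*309.7)
    cv2.circle(w,tuple(int(v) for v in c),pr,255,-1)
    m=((g>170)*255).astype(np.uint8)&w; cn=max(cv2.findContours(m,0,1)[0],key=cv2.contourArea)
    h=cv2.convexHull(cn)[:,0]; P=wplane(t,h,ztop)[:,:2]; ce,r=circ(P); e=cv2.fitEllipse(h)
    print(t,"pred",c.round(1),"ell",np.round(e[0],1),"xy",ce.round(4),"diam",(2e3*r).round(1),"res",(1e3*np.abs(np.hypot(*(P-ce).T)-r).max()).round(1))
    return e[0],ce
def tri2(t1,p1,t2,p2):
    o1,d1=wray(t1,p1);o2,d2=wray(t2,p2); s=np.linalg.lstsq(np.c_[d1[0],-d2[0]],o2-o1,rcond=None)[0]
    return ((o1+s[0]*d1[0]+o2+s[1]*d2[0])/2).round(4)
E
python3 -c "
from lid import *
wshot('w6')
a,_=lid('w5',(.429,-.331),.228,.034);b,_=lid('w6',(.429,-.331),.228,.034)
print(tri2('w5',a,'w6',b))"
```

```text
w5 pred [322.3 277. ] ell [317.4 278. ] xy [ 0.4243 -0.3326] diam 34.5 res 2.8
w6 pred [322.4 325.7] ell [317.5 327.7] xy [ 0.4239 -0.3347] diam 34.2 res 3.2
[ 0.4243 -0.3281  0.2351]
```

>>> send_rows(
  motion=[
    [[-0.02, 0, 0], [0, 0, 0], 1],
    [[-0.03, 0, 0], [0, 0, 0], 1],
    [[-0.03, 0, 0], [0, 0, 0], 1],
    [[-0.03, 0, 0], [0, 0, 0], 1],
    [[-0.024, -0.003, 0], [0, 0, 0], 1],
    [[0, 0, 0], [0, 0, 0], 1],
    [[0, 0, 0], [0, 0, 0], 1],
  ],
)

```text
time: 6.6
ee_pos: [0.4248, -0.335, 0.3294]
orientation: [[0.002, 1.0, -0.001], [1.0, -0.002, -0.0], [-0.0, -0.001, -1.0]]
force: [-1.2, -0.2, -0.1]
grip_width: 0.0878
gripper_force: 0.0
```

```bash
python3 -c "
from lid import *
wshot('w7')
a,_=lid('w5',(.4265,-.331),.228,.034);b,_=lid('w7',(.4265,-.331),.228,.034)
print(tri2('w5',a,'w7',b))
im=cv2.imread('pics/w7.png'); cv2.imwrite('pics/w7c.png',cv2.resize(im[120:270,220:420],None,fx=4,fy=4,interpolation=0))
z=np.load('w7.npz'); d=z['d']; q=b; print('depth',np.median(d[int(q[1])-4:int(q[1])+5,int(q[0])-4:int(q[0])+5]))
"
```

```text
w5 pred [319.6 277. ] ell [316.1 278.1] xy [ 0.4229 -0.3328] diam 36.3 res 3.6
w7 pred [325.  197.8] ell [326.6 195.9] xy [ 0.4279 -0.3295] diam 35.0 res 3.1
[ 0.4255 -0.3261  0.2393]
depth 0.26363167
```

View pics/w7c.png

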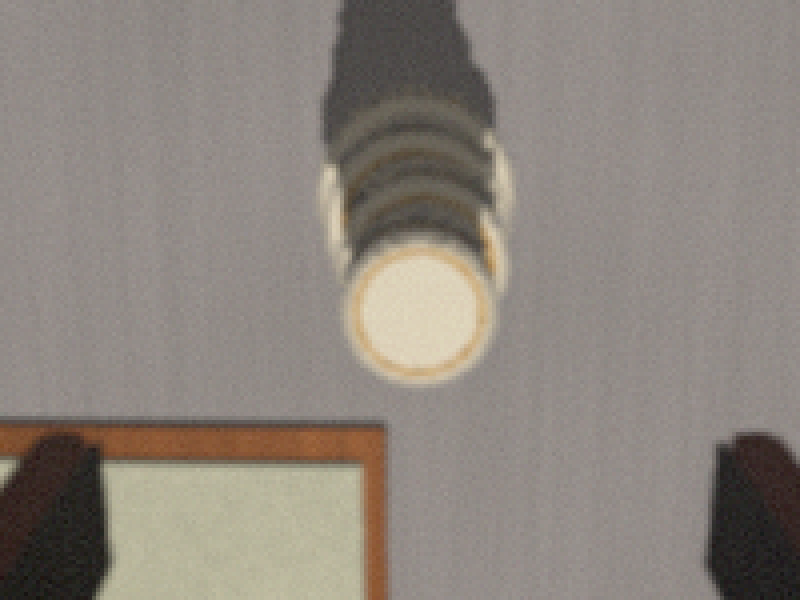

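In the crop the lid's disc is centred at (420,310), which is wrist pixel (325,197.5). With its top at 0.228 that gives about (0.4265, -0.331). The fingers straddle it. I'll go lower and look again.

>>> send_rows(
  motion=[
    [[0.002, 0.001, 0.02], [0, 0, 0], 1],
    [[0.002, 0.001, 0.02], [0, 0, 0], 1],
    [[0, 0, 0.02], [0, 0, 0], 1],
    [[0, 0, 0.012], [0, 0, 0], 1],
    [[0, 0, 0], [0, 0, 0], 1],
    [[0, 0, 0], [0, 0, 0], 1],
  ],
)

```text
time: 7.25
ee_pos: [0.4275, -0.3301, 0.2582]
orientation: [[-0.001, 1.0, 0.0], [1.0, 0.001, -0.0], [-0.0, 0.0, -1.0]]
force: [-0.1, -0.3, -0.4]
grip_width: 0.0881
gripper_force: 0.0
```

```bash
python3 - <<'E'
import re
s=open('lid.py').read()
s=s.replace("m=((g>170)*255).astype(np.uint8)&w; cn=max(cv2.findContours(m,0,1)[0],key=cv2.contourArea)",
"""b=cv2.GaussianBlur(im,(0,0),.8).astype(int); white=((b[...,0]>THR)*255).astype(np.uint8)&w
    n,l,st,cc=cv2.connectedComponentsWithStats(white,connectivity=4); k=1+np.argmax(st[1:,4]); cn=max(cv2.findContours((l==k).astype(np.uint8),0,1)[0],key=cv2.contourArea)""").replace("def lid(t,guess,ztop,D):","def lid(t,guess,ztop,D,THR=165):")
open('lid.py','w').write(s)
E
python3 -c "
from lid import *
wshot('w8')
a,_=lid('w7',(.4265,-.331),.228,.034);b,_=lid('w8',(.4265,-.331),.228,.034)
print(tri2('w7',a,'w8',b),np.load('w8.npz')['p'])
im=cv2.imread('pics/w8.png'); cv2.imwrite('pics/w8c.png',cv2.resize(im[100:300,200:440],None,fx=3,fy=3,interpolation=0))
"
```

```text
w7 pred [325.  197.8] ell [324.4 197.6] xy [ 0.426 -0.331] diam 23.9 res 0.2
w8 pred [321.7 233.9] ell [320.9 233.5] xy [ 0.426 -0.331] diam 24.5 res 0.2
[ 0.426  -0.331   0.2273] [ 0.42752466 -0.33014407  0.25817048]
```

View pics/w8c.png

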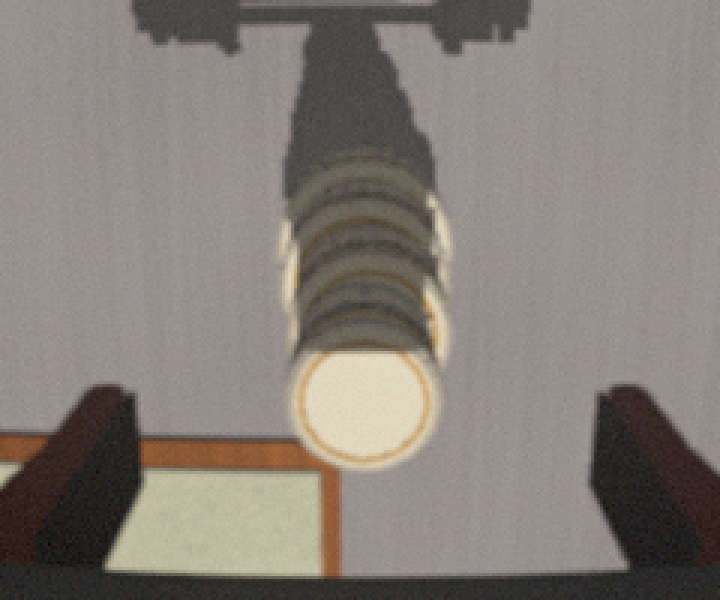

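The lid triangulates to (0.426, -0.331, 0.2273), which fits 48+54+60+66 = 228 mm. Descending and gripping.

>>> send_rows(
  motion=[
    [[-0.001, -0.0015, 0.01], [0, 0, 0], 1],
    [[0, 0, 0.015], [0, 0, 0], 1],
    [[0, 0, 0.015], [0, 0, 0], 1],
    [[0, 0, 0.012], [0, 0, 0], 1],
    [[0, 0, 0.008], [0, 0, 0], 1],
    [[0, 0, 0], [0, 0, 0], 1],
    [[0, 0, 0], [0, 0, 0], 0.3],
    [[0, 0, 0], [0, 0, 0], 0],
    [[0, 0, 0], [0, 0, 0], -0.15],
    [[0, 0, 0], [0, 0, 0], -0.3],
    [[0, 0, 0], [0, 0, 0], -1],
    [[0, 0, 0], [0, 0, 0], -1],
    [[0, 0, 0], [0, 0, 0], -1],
    [[0, 0, 0], [0, 0, 0], -1],
  ],
)

```text
time: 8.7
ee_pos: [0.4257, -0.3313, 0.1976]
orientation: [[-0.0, 1.0, -0.0], [1.0, 0.0, 0.0], [0.0, -0.0, -1.0]]
force: [0.3, 0.2, -1.1]
grip_width: 0.0335
gripper_force: 30.0
```

>>> send_rows(
  motion=[
    [[0, 0, -0.004], [0, 0, 0], -1],
    [[0, 0, -0.01], [0, 0, 0], -1],
    [[0, 0, -0.02], [0, 0, 0], -1],
    [[0, 0, -0.02], [0, 0, 0], -1],
    [[0, 0, -0.02], [0, 0, 0], -1],
    [[0.01, 0.01, 0], [0, 0, 0], -1],
    [[0.02, 0.018, 0], [0, 0, 0], -1],
    [[0.025, 0.022, 0], [0, 0, 0], -1],
    [[0.025, 0.022, 0], [0, 0, 0], -1],
    [[0.025, 0.022, 0], [0, 0, 0], -1],
    [[0.025, 0.022, 0.01], [0, 0, 0], -1],
    [[0.025, 0.022, 0.02], [0, 0, 0], -1],
    [[0.02, 0.022, 0.02], [0, 0, 0], -1],
    [[0.0107, 0.0097, 0.02], [0, 0, 0], -1],
    [[0, 0, 0.02], [0, 0, 0], -1],
    [[0, 0, 0.02], [0, 0, 0], -1],
    [[0, 0, 0.02], [0, 0, 0], -1],
    [[0, 0, 0.01], [0, 0, 0], -1],
    [[0, 0, 0], [0, 0, 0], -1],
    [[0, 0, 0], [0, 0, 0], -1],
  ],
)

```text
time: 10.7
ee_pos: [0.5957, -0.1454, 0.1319]
orientation: [[-0.0, 1.0, 0.0], [1.0, 0.0, -0.0], [-0.0, 0.0, -1.0]]
force: [1.6, -0.8, -1.3]
grip_width: 0.0336
gripper_force: 30.0
```

Run:
```python
from h import *
wshot('p1'); z=np.load('p1.npz'); print(z['p'])
print(wproj('p1',[[.5954,-.1456,.019]]))
im=cv2.imread('pics/p1.png'); cv2.imwrite('pics/p1c.png',cv2.resize(im[100:340,180:460],(700,600),interpolation=0))
```

```text
[ 0.59569143 -0.14539989  0.13191628]
[[322.51408429 199.11449438]]
```

View pics/p1c.png

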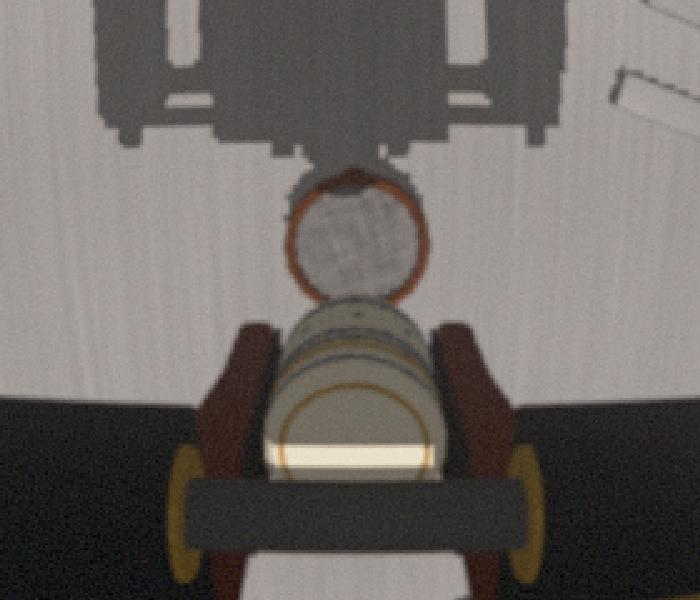

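The canister hangs upright in the jaws. The stand's seat is centred near crop (358,240), or wrist pixel (323,196), within about 2 mm of the prediction at (322.5,199). Lowering.

>>> send_rows(
  motion=[
    [[0.001, 0, 0.01], [0, 0, 0], -1],
    [[0, 0, 0.02], [0, 0, 0], -1],
    [[0, 0, 0.02], [0, 0, 0], -1],
    [[0, 0, 0.02], [0, 0, 0], -1],
    [[0, 0, 0.015], [0, 0, 0], -1],
    [[0, 0, 0.006], [0, 0, 0], -1],
    [[0, 0, 0.002], [0, 0, 0], -1],
    [[0, 0, 0.001], [0, 0, 0], -1],
    [[0, 0, 0.001], [0, 0, 0], -1],
    [[0, 0, 0], [0, 0, 0], -1],
    [[0, 0, 0], [0, 0, 0], -1],
  ],
)

```text
time: 11.85
ee_pos: [0.5956, -0.1446, 0.0371]
orientation: [[-0.0, 1.0, 0.001], [1.0, 0.0, 0.0], [0.0, 0.001, -1.0]]
force: [0.5, -0.2, -0.7]
grip_width: 0.0336
gripper_force: 30.0
```

>>> send_rows(
  motion=[
    [[0, 0, 0.001], [0, 0, 0], -1],
    [[0, 0, 0.001], [0, 0, 0], -1],
    [[0, 0, 0.0008], [0, 0, 0], -1],
    [[0, 0, 0], [0, 0, 0], -1],
  ],
)

```text
time: 12.25
ee_pos: [0.5953, -0.1446, 0.0337]
orientation: [[-0.0, 1.0, -0.0], [1.0, 0.0, 0.0], [0.0, -0.0, -1.0]]
force: [-0.9, 0.6, -1.9]
grip_width: 0.0333
gripper_force: 30.0
```

>>> send_rows(
  motion=[
    [[0, 0, 0.0007], [0, 0, 0], -1],
    [[0, 0, 0], [0, 0, 0], -1],
  ],
)

```text
time: 12.45
ee_pos: [0.5953, -0.1446, 0.0336]
orientation: [[0.0, 1.0, -0.0], [1.0, -0.0, 0.0], [0.0, -0.0, -1.0]]
force: [-2.1, 0.7, 5.1]
grip_width: 0.0339
gripper_force: 30.0
```

Contact at 5 N. Letting go, rising, and taking a look.

>>> send_rows(
  motion=[
    [[0, 0, 0], [0, 0, 0], 0],
    [[0, 0, 0], [0, 0, 0], 0.5],
    [[0, 0, 0], [0, 0, 0], 0.5],
    [[0, 0, 0], [0, 0, 0], 0.5],
    [[0, 0, -0.01], [0, 0, 0], 0.5],
    [[0, 0, -0.02], [0, 0, 0], 0.5],
    [[0, 0, -0.03], [0, 0, 0], 0.6],
    [[0, 0, -0.03], [0, 0, 0], 0.8],
    [[0, 0, -0.04], [0, 0, 0], 1],
    [[0, 0, -0.04], [0, 0, 0], 1],
    [[0, 0, -0.03], [0, 0, 0], 1],
    [[0, 0, 0], [0, 0, 0], 1],
  ],
)

```text
time: 13.65
ee_pos: [0.5975, -0.146, 0.2383]
orientation: [[0.001, 1.0, 0.008], [1.0, -0.001, -0.001], [-0.001, 0.008, -1.0]]
force: [0.9, -0.3, -0.1]
grip_width: 0.088
gripper_force: 0.0
```

Run:
```python
from lid import *
wshot('q1'); print(np.load('q1.npz')['p'])
lid('q1',(.5954,-.1450),.064,.034)
im=cv2.imread('pics/q1.png'); cv2.imwrite('pics/q1c.png',cv2.resize(im[120:300,220:430],None,fx=3,fy=3,interpolation=0))
```

```text
[ 0.59753104 -0.14596598  0.23834252]
q1 pred [319.4 183.2] ell [318.4 182.4] xy [ 0.5943 -0.1442] diam 23.9 res 0.2
```

View pics/q1c.png

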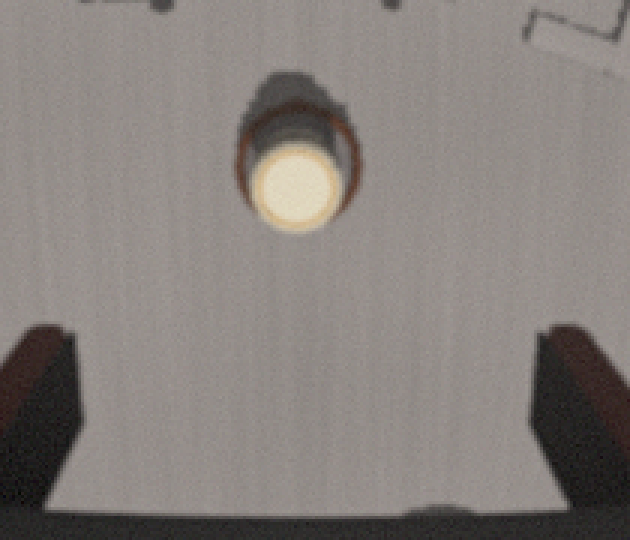

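The tiny canister stands centred inside its rim, at (0.5943, -0.1442), with the lid's apparent size right for a seated height. Back to the pile.

>>> send_rows(
  motion=[
    [[-0.01, -0.01, -0.01], [0, 0, 0], 1],
    [[-0.025, -0.023, 0], [0, 0, 0], 1],
    [[-0.025, -0.023, 0], [0, 0, 0], 1],
    [[-0.025, -0.023, 0], [0, 0, 0], 1],
    [[-0.025, -0.023, 0], [0, 0, 0], 1],
    [[-0.025, -0.023, 0], [0, 0, 0], 1],
    [[-0.025, -0.023, 0], [0, 0, 0], 1],
    [[-0.025, -0.023, 0], [0, 0, 0], 1],
    [[0, 0, 0], [0, 0, 0], 1],
    [[0, 0, 0], [0, 0, 0], 1],
    [[0, 0, 0], [0, 0, 0], 1],
  ],
)

```text
time: 14.8
ee_pos: [0.4244, -0.3288, 0.2427]
orientation: [[-0.001, 1.0, -0.001], [1.0, 0.001, 0.001], [0.001, -0.001, -1.0]]
force: [-0.4, -0.5, -0.0]
grip_width: 0.0879
gripper_force: 0.0
```

Run:
```python
from lid import *
wshot('a2'); print(np.load('a2.npz')['p'])
lid('a2',(.4262,-.331),.180,.044)
```

```text
[ 0.4244433  -0.32878989  0.24269472]
a2 pred [325.5 219.5] ell [327.1 219.5] xy [ 0.4273 -0.3314] diam 32.0 res 0.2
```

>>> send_rows(
  motion=[
    [[0, 0, 0.015], [0, 0, 0], 1],
    [[0, 0, 0.015], [0, 0, 0], 1],
    [[0, 0, 0.01], [0, 0, 0], 1],
    [[0, 0, 0], [0, 0, 0], 1],
    [[0, 0, 0], [0, 0, 0], 1],
  ],
)

```text
time: 15.35
ee_pos: [0.4241, -0.3296, 0.2027]
orientation: [[0.0, 1.0, -0.001], [1.0, -0.0, 0.0], [0.0, -0.001, -1.0]]
force: [0.2, -0.3, 0.1]
grip_width: 0.0882
gripper_force: 0.0
```

Run:
```python
from lid import *
wshot('b2'); print(np.load('b2.npz')['p'],status.read_state()["ee_pos"])
a,_=lid('a2',(.4262,-.331),.180,.044)
b,_=lid('b2',(.4262,-.331),.180,.044); print(tri2('a2',a,'b2',b))
```

```text
[ 0.42410241 -0.32961342  0.20269367] [ 0.42437229 -0.32985733  0.20318272]
a2 pred [325.5 219.5] ell [327.1 219.5] xy [ 0.4273 -0.3314] diam 32.0 res 0.2
b2 pred [326.8 239.1] ell [328.5 239.3] xy [ 0.4273 -0.3315] diam 32.2 res 0.4
[ 0.4273 -0.3305  0.1814]
```

>>> send_rows(
  motion=[
    [[-0.0017, 0.003, 0.005], [0, 0, 0], 1],
    [[0, 0, 0.015], [0, 0, 0], 1],
    [[0, 0, 0.015], [0, 0, 0], 1],
    [[0, 0, 0.014], [0, 0, 0], 1],
    [[0, 0, 0.01], [0, 0, 0], 1],
    [[0, 0, 0], [0, 0, 0], 1],
    [[0, 0, 0], [0, 0, 0], 0.4],
    [[0, 0, 0], [0, 0, 0], 0.15],
    [[0, 0, 0], [0, 0, 0], 0.05],
    [[0, 0, 0], [0, 0, 0], 0],
    [[0, 0, 0], [0, 0, 0], -1],
    [[0, 0, 0], [0, 0, 0], -1],
    [[0, 0, 0], [0, 0, 0], -1],
    [[0, 0, 0], [0, 0, 0], -1],
  ],
)

```text
time: 16.8
ee_pos: [0.4275, -0.3314, 0.1443]
orientation: [[-0.0, 1.0, 0.0], [1.0, 0.0, -0.0], [-0.0, 0.0, -1.0]]
force: [-0.2, 0.3, 2.5]
grip_width: 0.0437
gripper_force: 30.0
```

>>> send_rows(
  motion=[
    [[0, 0, -0.004], [0, 0, 0], -1],
    [[0, 0, -0.01], [0, 0, 0], -1],
    [[0, 0, -0.02], [0, 0, 0], -1],
    [[0, 0, -0.02], [0, 0, 0], -1],
    [[0.012, 0.002, -0.01], [0, 0, 0], -1],
    [[0.022, 0.002, 0], [0, 0, 0], -1],
    [[0.025, 0.002, 0], [0, 0, 0], -1],
    [[0.025, 0.002, 0], [0, 0, 0], -1],
    [[0.025, 0.002, 0], [0, 0, 0], -1],
    [[0.025, 0.002, 0], [0, 0, 0], -1],
    [[0.025, 0.002, 0], [0, 0, 0], -1],
    [[0.025, 0.002, 0], [0, 0, 0], -1],
    [[0.025, 0.002, 0], [0, 0, 0], -1],
    [[0.025, 0.002, 0.01], [0, 0, 0], -1],
    [[0.025, 0.002, 0.01], [0, 0, 0], -1],
    [[0.025, 0.002, 0.02], [0, 0, 0], -1],
    [[0.025, 0.002, 0.02], [0, 0, 0], -1],
    [[0.0175, 0.002, 0.01], [0, 0, 0], -1],
    [[0.006, 0.0025, 0], [0, 0, 0], -1],
    [[0, 0, 0], [0, 0, 0], -1],
  ],
)

```text
time: 18.8
ee_pos: [0.4587, 0.0014, 0.1388]
orientation: [[-0.001, 1.0, 0.001], [1.0, 0.001, -0.0], [-0.0, 0.001, -1.0]]
force: [0.3, -0.1, -0.7]
grip_width: 0.0439
gripper_force: 30.0
```

Run:
```python
from h import *
from stands import felt
wshot('p2'); z=np.load('p2.npz'); print(z['p'])
c=wproj('p2',[[.458,.001,.019]])[0]; print(c)
im=cv2.imread('pics/p2.png').astype(int)
# left/right outer rim edges per row, brown mask, rows above the canister
br=(im[...,2]-im[...,0]>25)&(im.sum(2)<400)
for r in range(int(c[1])-30,int(c[1])+24,4):
    x=np.where(br[r,int(c[0])-60:int(c[0])+60])[0]
    if len(x): print(r,x.min()+int(c[0])-60,x.max()+int(c[0])-60)
```

```text
[0.45867968 0.00135166 0.13880007]
[321.98797989 197.2788873 ]
167 337 341
171 338 345
175 295 349
179 292 351
183 290 353
187 289 354
191 288 355
195 287 356
199 288 356
203 289 355
207 289 354
211 291 352
215 294 349
```

>>> send_rows(
  motion=[
    [[0, -0.0006, 0.01], [0, 0, 0], -1],
    [[0, 0, 0.02], [0, 0, 0], -1],
    [[0, 0, 0.02], [0, 0, 0], -1],
    [[0, 0, 0.02], [0, 0, 0], -1],
    [[0, 0, 0.015], [0, 0, 0], -1],
    [[0, 0, 0.01], [0, 0, 0], -1],
    [[0, 0, 0.005], [0, 0, 0], -1],
    [[0, 0, 0.002], [0, 0, 0], -1],
    [[0, 0, 0.001], [0, 0, 0], -1],
    [[0, 0, 0.0008], [0, 0, 0], -1],
    [[0, 0, 0], [0, 0, 0], -1],
  ],
)

```text
time: 19.95
ee_pos: [0.4576, 0.0013, 0.0347]
orientation: [[-0.0, 1.0, 0.001], [1.0, 0.0, 0.0], [0.0, 0.001, -1.0]]
force: [-0.5, -0.1, -0.9]
grip_width: 0.0437
gripper_force: 30.0
```

>>> send_rows(
  motion=[
    [[0, 0, 0.0007], [0, 0, 0], -1],
    [[0, 0, 0], [0, 0, 0], -1],
  ],
)

```text
time: 20.15
ee_pos: [0.4576, 0.0013, 0.0342]
orientation: [[-0.0, 1.0, 0.001], [1.0, 0.0, 0.001], [0.001, 0.001, -1.0]]
force: [-1.3, 0.9, 6.6]
grip_width: 0.0438
gripper_force: 30.0
```

Contact at 6.6 N, at the expected height. Letting go and rising.

>>> send_rows(
  motion=[
    [[0, 0, 0], [0, 0, 0], 0.1],
    [[0, 0, 0], [0, 0, 0], 0.7],
    [[0, 0, 0], [0, 0, 0], 0.7],
    [[0, 0, 0], [0, 0, 0], 0.7],
    [[0, 0, -0.01], [0, 0, 0], 0.7],
    [[0, 0, -0.02], [0, 0, 0], 0.7],
    [[0, 0, -0.03], [0, 0, 0], 0.8],
    [[0, 0, -0.03], [0, 0, 0], 1],
    [[0, 0, -0.03], [0, 0, 0], 1],
    [[0, 0, -0.02], [0, 0, 0], 1],
    [[0, 0, 0], [0, 0, 0], 1],
    [[0, 0, 0], [0, 0, 0], 1],
  ],
)

```text
time: 21.35
ee_pos: [0.4572, 0.0015, 0.1738]
orientation: [[-0.0, 1.0, 0.001], [1.0, 0.0, 0.001], [0.001, 0.001, -1.0]]
force: [0.1, 0.2, -0.0]
grip_width: 0.0877
gripper_force: 0.0
```

Run:
```python
from lid import *
wshot('q2'); print(np.load('q2.npz')['p'])
lid('q2',(.458,.001),.070,.044)
```

```text
[0.45715618 0.00147995 0.17380579]
q2 pred [323.8 202.3] ell [322.  201.7] xy [0.4565 0.0013] diam 32.0 res 0.3
```

>>> send_rows(
  motion=[
    [[-0.014, -0.002, 0], [0, 0, 0], 1],
    [[-0.025, -0.002, 0], [0, 0, 0], 1],
    [[-0.025, -0.002, 0], [0, 0, 0], 1],
    [[-0.025, -0.002, 0], [0, 0, 0], 1],
    [[-0.025, -0.002, 0], [0, 0, 0], 1],
    [[-0.025, -0.002, 0], [0, 0, 0], 1],
    [[-0.025, -0.002, 0], [0, 0, 0], 1],
    [[-0.025, -0.002, 0], [0, 0, 0], 1],
    [[-0.025, -0.002, 0], [0, 0, 0], 1],
    [[-0.025, -0.002, 0], [0, 0, 0], 1],
    [[-0.025, -0.002, 0], [0, 0, 0], 1],
    [[-0.025, -0.002, 0], [0, 0, 0], 1],
    [[-0.025, -0.002, 0], [0, 0, 0], 1],
    [[-0.019, -0.004, 0], [0, 0, 0], 1],
    [[0, 0, 0], [0, 0, 0], 1],
    [[0, 0, 0], [0, 0, 0], 1],
  ],
)

```text
time: 23.0
ee_pos: [0.4259, -0.3321, 0.1727]
orientation: [[0.002, 1.0, -0.002], [1.0, -0.002, 0.001], [0.001, -0.002, -1.0]]
force: [1.2, 0.2, 0.3]
grip_width: 0.0875
gripper_force: 0.0
```

Run:
```python
from lid import *
wshot('a3'); print(np.load('a3.npz')['p'])
lid('a3',(.427,-.331),.126,.055)
```

```text
[ 0.42592977 -0.33211407  0.17271764]
a3 pred [324.9 222.4] ell [323.4 222.6] xy [ 0.426  -0.3316] diam 40.3 res 0.6
```

>>> send_rows(
  motion=[
    [[0, 0, 0.01], [0, 0, 0], 1],
    [[0, 0, 0.01], [0, 0, 0], 1],
    [[0, 0, 0.01], [0, 0, 0], 1],
    [[0, 0, 0], [0, 0, 0], 1],
    [[0, 0, 0], [0, 0, 0], 1],
  ],
)

```text
time: 23.55
ee_pos: [0.427, -0.3316, 0.1432]
orientation: [[-0.0, 1.0, -0.001], [1.0, 0.0, 0.0], [0.0, -0.001, -1.0]]
force: [-1.2, -0.9, 0.1]
grip_width: 0.0879
gripper_force: 0.0
```

Run:
```python
from lid import *
wshot('b3'); print(np.load('b3.npz')['p'],status.read_state()["ee_pos"])
a,_=lid('a3',(.427,-.331),.126,.055)
b,_=lid('b3',(.427,-.331),.126,.055); print(tri2('a3',a,'b3',b))
```

```text
[ 0.42700634 -0.33160092  0.14320193] [ 0.42725551 -0.331819    0.14359168]
a3 pred [324.9 222.4] ell [323.4 222.6] xy [ 0.426  -0.3316] diam 40.3 res 0.6
b3 pred [323.4 239.6] ell [321.6 240.2] xy [ 0.4259 -0.3318] diam 40.4 res 0.5
[ 0.4259 -0.3296  0.1303]
```

The small canister is seated within 2 mm of its seat's centre. The medium one is at (0.426, -0.332) with its top at about 0.126–0.13.

>>> send_rows(
  motion=[
    [[0, -0.0011, 0.005], [0, 0, 0], 1],
    [[0, 0, 0.015], [0, 0, 0], 1],
    [[0, 0, 0.015], [0, 0, 0], 1],
    [[0, 0, 0.014], [0, 0, 0], 1],
    [[0, 0, 0.01], [0, 0, 0], 1],
    [[0, 0, 0], [0, 0, 0], 1],
    [[0, 0, 0], [0, 0, 0], 0.6],
    [[0, 0, 0], [0, 0, 0], 0.4],
    [[0, 0, 0], [0, 0, 0], 0.3],
    [[0, 0, 0], [0, 0, 0], 0.25],
    [[0, 0, 0], [0, 0, 0], -1],
    [[0, 0, 0], [0, 0, 0], -1],
    [[0, 0, 0], [0, 0, 0], -1],
    [[0, 0, 0], [0, 0, 0], -1],
  ],
)

```text
time: 25.0
ee_pos: [0.4265, -0.3319, 0.085]
orientation: [[-0.0, 1.0, 0.001], [1.0, 0.0, -0.0], [-0.0, 0.001, -1.0]]
force: [0.6, 0.8, 4.6]
grip_width: 0.0544
gripper_force: 30.0
```

>>> send_rows(
  motion=[
    [[0, 0, -0.004], [0, 0, 0], -1],
    [[0, 0, -0.016], [0, 0, 0], -1],
    [[0, 0, -0.02], [0, 0, 0], -1],
    [[0, 0, -0.02], [0, 0, 0], -1],
    [[0, 0, -0.02], [0, 0, 0], -1],
    [[0.013, 0.007, 0], [0, 0, 0], -1],
    [[0.025, 0.007, 0], [0, 0, 0], -1],
    [[0.025, 0.007, 0], [0, 0, 0], -1],
    [[0.025, 0.007, 0], [0, 0, 0], -1],
    [[0.025, 0.007, 0], [0, 0, 0], -1],
    [[0.025, 0.007, 0], [0, 0, 0], -1],
    [[0.025, 0.007, 0], [0, 0, 0], -1],
    [[0.025, 0.007, 0], [0, 0, 0], -1],
    [[0.025, 0.007, 0], [0, 0, 0], -1],
    [[0.025, 0.007, 0], [0, 0, 0], -1],
    [[0.025, 0.007, 0], [0, 0, 0], -1],
    [[0.025, 0.007, 0], [0, 0, 0], -1],
    [[0.025, 0.007, 0], [0, 0, 0], -1],
    [[0.025, 0.007, 0], [0, 0, 0], -1],
    [[0.025, 0.007, 0], [0, 0, 0], -1],
  ],
)

```text
time: 27.0
ee_pos: [0.5304, 0.0335, 0.1639]
orientation: [[-0.001, 1.0, -0.002], [1.0, 0.001, 0.0], [0.0, -0.002, -1.0]]
force: [0.2, -0.3, -2.2]
grip_width: 0.0542
gripper_force: 30.0
```

>>> send_rows(
  motion=[
    [[0.025, 0.007, 0], [0, 0, 0], -1],
    [[0.025, 0.007, 0], [0, 0, 0], -1],
    [[0.025, 0.007, 0], [0, 0, 0], -1],
    [[0.025, 0.007, 0], [0, 0, 0], -1],
    [[0.025, 0.007, 0], [0, 0, 0], -1],
    [[0.025, 0.007, 0], [0, 0, 0], -1],
    [[0.015, 0.006, 0.01], [0, 0, 0], -1],
    [[0.007, 0.002, 0.01], [0, 0, 0], -1],
    [[0, 0, 0.005], [0, 0, 0], -1],
    [[0, 0, 0], [0, 0, 0], -1],
    [[0, 0, 0], [0, 0, 0], -1],
  ],
)

```text
time: 28.1
ee_pos: [0.581, 0.2013, 0.1395]
orientation: [[0.002, 1.0, -0.001], [1.0, -0.002, -0.001], [-0.001, -0.001, -1.0]]
force: [-0.4, -0.6, -2.8]
grip_width: 0.0545
gripper_force: 30.0
```

```bash
cat > rim.py <<'E'
from h import *
def rim(t,x,y,hw=70):
    wshot(t); z=np.load(f'{t}.npz'); print(z['p'])
    c=wproj(t,[[x,y,.019]])[0]; print("pred",c.round(1))
    im=cv2.imread(f'pics/{t}.png').astype(int)
    br=((im[...,2]-im[...,0]>25)&(im.sum(2)<400))
    for r in range(int(c[1])-36,int(c[1])+28,5):
        q=np.where(br[r,int(c[0])-hw:int(c[0])+hw])[0]
        if len(q): print(r,q.min()+int(c[0])-hw,q.max()+int(c[0])-hw)
E
python3 -c "
from rim import *
rim('p3',.5815,.203)"
```

```text
[0.58096774 0.20131698 0.13952143]
pred [323.5 194.9]
158 305 342
163 298 350
168 292 355
173 287 358
178 285 361
183 283 362
188 283 363
193 282 363
198 282 363
203 283 362
208 286 360
213 357 357
```

The rim is seen centred at (322.7,194), against a prediction of (323.5,194.9). Lowering.

>>> send_rows(
  motion=[
    [[0.0015, 0, 0.01], [0, 0, 0], -1],
    [[0, 0, 0.02], [0, 0, 0], -1],
    [[0, 0, 0.02], [0, 0, 0], -1],
    [[0, 0, 0.02], [0, 0, 0], -1],
    [[0, 0, 0.015], [0, 0, 0], -1],
    [[0, 0, 0.01], [0, 0, 0], -1],
    [[0, 0, 0.004], [0, 0, 0], -1],
    [[0, 0, 0.002], [0, 0, 0], -1],
    [[0, 0, 0.001], [0, 0, 0], -1],
    [[0, 0, 0.001], [0, 0, 0], -1],
    [[0, 0, 0], [0, 0, 0], -1],
  ],
)

```text
time: 29.25
ee_pos: [0.5814, 0.2048, 0.0371]
orientation: [[-0.0, 1.0, 0.001], [1.0, 0.0, 0.0], [0.0, 0.001, -1.0]]
force: [-0.2, 0.8, -2.5]
grip_width: 0.0546
gripper_force: 30.0
```

>>> send_rows(
  motion=[
    [[0, 0, 0.0008], [0, 0, 0], -1],
    [[0, 0, 0], [0, 0, 0], -1],
  ],
)

```text
time: 29.45
ee_pos: [0.5812, 0.2048, 0.036]
orientation: [[-0.0, 1.0, 0.0], [1.0, 0.0, 0.0], [0.0, 0.0, -1.0]]
force: [-0.7, 0.5, -2.2]
grip_width: 0.0546
gripper_force: 30.0
```

>>> send_rows(
  motion=[
    [[-0.001, 0, 0.0008], [0, 0, 0], -1],
    [[0, 0, 0], [0, 0, 0], -1],
  ],
)

```text
time: 29.65
ee_pos: [0.5812, 0.2036, 0.0351]
orientation: [[0.0, 1.0, 0.0], [1.0, -0.0, 0.0], [0.0, 0.0, -1.0]]
force: [0.1, -0.2, -2.5]
grip_width: 0.0545
gripper_force: 30.0
```

>>> send_rows(
  motion=[
    [[0, 0, 0.0007], [0, 0, 0], -1],
    [[0, 0, 0], [0, 0, 0], -1],
  ],
)

```text
time: 29.85
ee_pos: [0.5812, 0.2036, 0.035]
orientation: [[0.0, 1.0, -0.0], [1.0, -0.0, 0.0], [0.0, -0.0, -1.0]]
force: [-2.6, -0.6, 5.0]
grip_width: 0.0546
gripper_force: 30.0
```

>>> send_rows(
  motion=[
    [[0, 0, 0], [0, 0, 0], 0.35],
    [[0, 0, 0], [0, 0, 0], 0.9],
    [[0, 0, 0], [0, 0, 0], 0.9],
    [[0, 0, 0], [0, 0, 0], 0.9],
    [[0, 0, -0.01], [0, 0, 0], 0.9],
    [[0, 0, -0.02], [0, 0, 0], 0.9],
    [[0, 0, -0.03], [0, 0, 0], 1],
    [[0, 0, -0.03], [0, 0, 0], 1],
    [[0, 0, -0.03], [0, 0, 0], 1],
    [[0, 0, -0.025], [0, 0, 0], 1],
    [[0, 0, 0], [0, 0, 0], 1],
    [[0, 0, 0], [0, 0, 0], 1],
  ],
)

```text
time: 31.05
ee_pos: [0.5812, 0.2038, 0.1799]
orientation: [[-0.0, 1.0, 0.001], [1.0, 0.0, 0.001], [0.001, 0.001, -1.0]]
force: [0.5, 0.3, -0.1]
grip_width: 0.0876
gripper_force: 0.0
```

Run:
```python
from lid import *
wshot('q3'); print(np.load('q3.npz')['p'])
lid('q3',(.5812,.2036),.076,.055)
```

```text
[0.58118834 0.20383393 0.17990517]
q3 pred [322.8 202. ] ell [321.5 201.5] xy [0.58   0.2037] diam 40.3 res 0.2
```

>>> send_rows(
  motion=[
    [[-0.01, -0.003, 0], [0, 0, 0], 1],
    [[-0.03, -0.009, 0], [0, 0, 0], 1],
    [[-0.03, -0.009, 0], [0, 0, 0], 1],
    [[-0.03, -0.009, 0], [0, 0, 0], 1],
    [[-0.03, -0.009, 0], [0, 0, 0], 1],
    [[-0.03, -0.009, 0], [0, 0, 0], 1],
    [[-0.03, -0.009, 0], [0, 0, 0], 1],
    [[-0.03, -0.009, 0], [0, 0, 0], 1],
    [[-0.03, -0.009, 0], [0, 0, 0], 1],
    [[-0.03, -0.009, 0], [0, 0, 0], 1],
    [[-0.03, -0.009, 0], [0, 0, 0], 1],
    [[-0.03, -0.009, 0], [0, 0, 0], 1],
    [[-0.03, -0.009, 0], [0, 0, 0], 1],
    [[-0.03, -0.009, 0], [0, 0, 0], 1],
    [[-0.03, -0.009, 0], [0, 0, 0], 1],
    [[-0.03, -0.009, -0.0], [0, 0, 0], 1],
    [[-0.03, -0.009, 0], [0, 0, 0], 1],
    [[-0.03, -0.009, 0], [0, 0, 0], 1],
    [[-0.015, -0.006, 0], [0, 0, 0], 1],
  ],
)

```text
time: 33.0
ee_pos: [0.4165, -0.334, 0.1787]
orientation: [[0.004, 1.0, -0.002], [1.0, -0.004, -0.001], [-0.001, -0.002, -1.0]]
force: [-0.0, 0.1, -0.0]
grip_width: 0.0878
gripper_force: 0.0
```

>>> send_rows(
  motion=[
    [[0, 0, 0.02], [0, 0, 0], 1],
    [[0, 0, 0.02], [0, 0, 0], 1],
    [[0, 0, 0.02], [0, 0, 0], 1],
    [[0, 0, 0], [0, 0, 0], 1],
    [[0, 0, 0], [0, 0, 0], 1],
  ],
)

```text
time: 33.5
ee_pos: [0.418, -0.3315, 0.119]
orientation: [[0.001, 1.0, -0.002], [1.0, -0.001, 0.0], [0.0, -0.002, -1.0]]
force: [-0.1, 1.2, 0.2]
grip_width: 0.0877
gripper_force: 0.0
```

Run:
```python
from lid import *
wshot('a4'); print(np.load('a4.npz')['p'])
lid('a4',(.4265,-.3315),.066,.068)
```

```text
[ 0.41802752 -0.33145488  0.11902842]
a4 pred [335.3 221. ] ell [334.4 221.4] xy [ 0.426  -0.3327] diam 50.4 res 0.4
```

>>> send_rows(
  motion=[
    [[-0.001, 0.008, 0.01], [0, 0, 0], 1],
    [[0, 0, 0.02], [0, 0, 0], 1],
    [[0, 0, 0], [0, 0, 0], 1],
    [[0, 0, 0], [0, 0, 0], 1],
  ],
)

```text
time: 33.95
ee_pos: [0.4273, -0.3324, 0.0895]
orientation: [[-0.0, 1.0, -0.0], [1.0, 0.0, 0.0], [0.0, -0.0, -1.0]]
force: [0.4, -0.3, -0.0]
grip_width: 0.088
gripper_force: 0.0
```

Run:
```python
from lid import *
wshot('b4'); print(np.load('b4.npz')['p'])
a,_=lid('a4',(.426,-.3325),.066,.068); b,_=lid('b4',(.426,-.3325),.066,.068); print(tri2('a4',a,'b4',b),status.read_state()['ee_pos'])
```

```text
[ 0.42732921 -0.33237527  0.08947922]
a4 pred [334.5 222.3] ell [334.4 221.4] xy [ 0.426  -0.3327] diam 50.4 res 0.4
b4 pred [321.2 236.8] ell [321.3 235.9] xy [ 0.426  -0.3328] diam 50.5 res 0.5
[ 0.426  -0.332   0.0656] [ 0.42747384 -0.3326606   0.08987381]
```

>>> send_rows(
  motion=[
    [[0, -0.0013, 0.005], [0, 0, 0], 1],
    [[0, 0, 0.015], [0, 0, 0], 1],
    [[0, 0, 0.015], [0, 0, 0], 1],
    [[0, 0, 0.015], [0, 0, 0], 1],
    [[0, 0, 0.012], [0, 0, 0], 1],
    [[0, 0, 0.008], [0, 0, 0], 1],
    [[0, 0, 0], [0, 0, 0], 1],
    [[0, 0, 0], [0, 0, 0], 0.75],
    [[0, 0, 0], [0, 0, 0], 0.6],
    [[0, 0, 0], [0, 0, 0], 0.54],
    [[0, 0, 0], [0, 0, 0], -1],
    [[0, 0, 0], [0, 0, 0], -1],
    [[0, 0, 0], [0, 0, 0], -1],
    [[0, 0, 0], [0, 0, 0], -1],
  ],
)

```text
time: 35.4
ee_pos: [0.4265, -0.3325, 0.0199]
orientation: [[-0.0, 1.0, 0.001], [1.0, 0.0, -0.0], [-0.0, 0.001, -1.0]]
force: [0.8, 1.3, 6.1]
grip_width: 0.0672
gripper_force: 30.0
```

>>> send_rows(
  motion=[
    [[0, 0, -0.004], [0, 0, 0], -1],
    [[0, 0, -0.016], [0, 0, 0], -1],
    [[0, 0, -0.025], [0, 0, 0], -1],
    [[0, 0, -0.025], [0, 0, 0], -1],
    [[0, 0, -0.025], [0, 0, 0], -1],
    [[0, 0, -0.025], [0, 0, 0], -1],
    [[0.012, 0.002, 0], [0, 0, 0], -1],
    [[0.025, 0.002, 0], [0, 0, 0], -1],
    [[0.03, 0.002, 0], [0, 0, 0], -1],
    [[0.03, 0.002, 0], [0, 0, 0], -1],
    [[0.03, 0.002, 0], [0, 0, 0], -1],
    [[0.03, 0.002, 0], [0, 0, 0], -1],
    [[0.03, 0.002, 0], [0, 0, 0], -1],
    [[0.03, 0.002, 0], [0, 0, 0], -1],
    [[0.03, 0.002, 0], [0, 0, 0], -1],
    [[0.03, 0.002, 0], [0, 0, 0], -1],
    [[0.03, 0.002, 0], [0, 0, 0], -1],
    [[0.03, 0.002, 0], [0, 0, 0], -1],
    [[0.03, 0.002, 0], [0, 0, 0], -1],
    [[0.03, 0.002, 0], [0, 0, 0], -1],
  ],
)

```text
time: 37.4
ee_pos: [0.4521, 0.0665, 0.1384]
orientation: [[-0.001, 1.0, -0.002], [1.0, 0.001, -0.0], [-0.0, -0.002, -1.0]]
force: [0.7, -0.9, -4.0]
grip_width: 0.0672
gripper_force: 30.0
```

>>> send_rows(
  motion=[
    [[0.03, 0, 0], [0, 0, 0], -1],
    [[0.03, 0, 0], [0, 0, 0], -1],
    [[0.03, 0, 0], [0, 0, 0], -1],
    [[0.03, 0, 0], [0, 0, 0], -1],
    [[0.03, 0, 0], [0, 0, 0], -1],
    [[0.03, 0, 0], [0, 0, 0], -1],
    [[0.03, 0, 0], [0, 0, 0], -1],
    [[0.015, 0, 0], [0, 0, 0], -1],
    [[0.007, 0, 0], [0, 0, 0], -1],
    [[0, 0, 0], [0, 0, 0], -1],
    [[0, 0, 0], [0, 0, 0], -1],
  ],
)

```text
time: 38.5
ee_pos: [0.4537, 0.2949, 0.1392]
orientation: [[0.002, 1.0, -0.001], [1.0, -0.002, -0.001], [-0.001, -0.001, -1.0]]
force: [-0.1, -0.5, -3.8]
grip_width: 0.0668
gripper_force: 30.0
```

```bash
python3 -c "
from rim import *
rim('p4',.4543,.2965)"
```

```text
[0.45374879 0.29488985 0.13915715]
pred [323.5 195. ]
159 291 355
164 356 356
169 280 366
174 277 367
179 276 370
184 274 370
189 274 371
194 274 371
199 274 371
204 275 369
214 305 335
219 289 353
```

The rim is centred at (322.5,193.5), against a prediction of (323.5,195). Lowering straight down.

>>> send_rows(
  motion=[
    [[0, 0, 0.01], [0, 0, 0], -1],
    [[0, 0, 0.02], [0, 0, 0], -1],
    [[0, 0, 0.02], [0, 0, 0], -1],
    [[0, 0, 0.02], [0, 0, 0], -1],
    [[0, 0, 0.015], [0, 0, 0], -1],
    [[0, 0, 0.01], [0, 0, 0], -1],
    [[0, 0, 0.004], [0, 0, 0], -1],
    [[0, 0, 0.002], [0, 0, 0], -1],
    [[0, 0, 0.001], [0, 0, 0], -1],
    [[0, 0, 0], [0, 0, 0], -1],
    [[0, 0, 0], [0, 0, 0], -1],
  ],
)

```text
time: 39.65
ee_pos: [0.4541, 0.297, 0.0378]
orientation: [[-0.0, 1.0, 0.001], [1.0, 0.0, 0.001], [0.001, 0.001, -1.0]]
force: [-1.0, -0.1, -4.1]
grip_width: 0.0672
gripper_force: 30.0
```

>>> send_rows(
  motion=[
    [[0, 0, 0.0008], [0, 0, 0], -1],
    [[0, 0, 0], [0, 0, 0], -1],
  ],
)

```text
time: 39.85
ee_pos: [0.4539, 0.2968, 0.0367]
orientation: [[-0.0, 1.0, 0.0], [1.0, 0.0, 0.0], [0.0, 0.0, -1.0]]
force: [0.4, 0.1, -3.3]
grip_width: 0.0672
gripper_force: 30.0
```

>>> send_rows(
  motion=[
    [[0, 0, 0.0007], [0, 0, 0], -1],
    [[0, 0, 0], [0, 0, 0], -1],
  ],
)

```text
time: 40.05
ee_pos: [0.4539, 0.2968, 0.0359]
orientation: [[-0.0, 1.0, 0.0], [1.0, 0.0, 0.0], [0.0, 0.0, -1.0]]
force: [-0.1, -0.1, -3.3]
grip_width: 0.0669
gripper_force: 30.0
```

>>> send_rows(
  motion=[
    [[0, 0, 0.0005], [0, 0, 0], -1],
    [[0, 0, 0], [0, 0, 0], -1],
  ],
)

```text
time: 40.25
ee_pos: [0.4539, 0.2968, 0.0359]
orientation: [[0.0, 1.0, -0.0], [1.0, -0.0, 0.001], [0.001, -0.0, -1.0]]
force: [-2.5, -1.1, 3.8]
grip_width: 0.067
gripper_force: 30.0
```

Contact. Opening fully, then straight up.

>>> send_rows(
  motion=[
    [[0, 0, 0], [0, 0, 0], 0.6],
    [[0, 0, 0], [0, 0, 0], 1],
    [[0, 0, 0], [0, 0, 0], 1],
    [[0, 0, 0], [0, 0, 0], 1],
    [[0, 0, 0], [0, 0, 0], 1],
    [[0, 0, -0.01], [0, 0, 0], 1],
    [[0, 0, -0.02], [0, 0, 0], 1],
    [[0, 0, -0.03], [0, 0, 0], 1],
    [[0, 0, -0.03], [0, 0, 0], 1],
    [[0, 0, -0.03], [0, 0, 0], 1],
    [[0, 0, -0.03], [0, 0, 0], 1],
    [[0, 0, -0.03], [0, 0, 0], 1],
    [[0, 0, -0.02], [0, 0, 0], 1],
    [[0, 0, 0], [0, 0, 0], 1],
    [[0, 0, 0], [0, 0, 0], 1],
  ],
)

```text
time: 41.75
ee_pos: [0.4537, 0.2967, 0.2356]
orientation: [[-0.0, 1.0, 0.0], [1.0, 0.0, 0.001], [0.001, 0.0, -1.0]]
force: [-0.8, -0.5, 0.0]
grip_width: 0.0877
gripper_force: 0.0
```

Run:
```python
from lid import *
wshot('q4'); print(np.load('q4.npz')['p'])
lid('q4',(.454,.2968),.082,.068)
im,d=vision.capture("scene"); cv2.imwrite("pics/scene1.png",im)
```

```text
[0.45370046 0.29671196 0.23564072]
q4 pred [323.  188.6] ell [321.8 188.4] xy [0.4528 0.2966] diam 49.9 res 0.4
```

View pics/scene1.png

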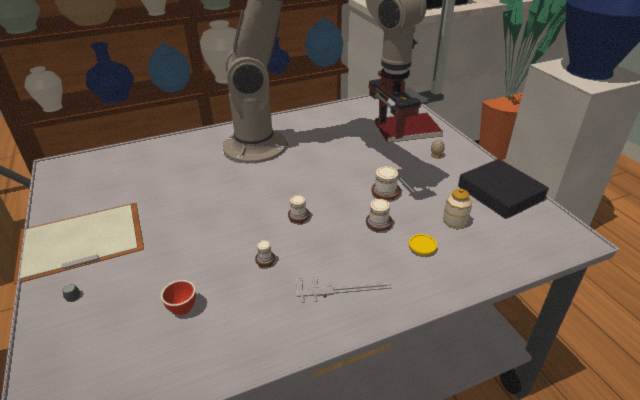

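All four canisters stand upright on their stands: large (386,182), medium (379,213), small (298,208) and tiny (264,253). The caddy (458,208) and cup (179,298) have not moved, and the gripper is clear. Handing in.

```bash
python3 -c "
from bench import finish_job
print(finish_job())"
```

```text
the job is handed in; nothing more can be done
None
```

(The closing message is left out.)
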